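# Open a fume extractor's filter cover and hold it

### The job

Open the white fume extractor for a filter change: with the flat screwdriver from the wooden block, undo the brass slotted cover screw a quarter turn anticlockwise to its stop, and stand the screwdriver back in its hole. Then take the red tab of the cover latch and, before sliding it, tug it upwards to feel whether the latch is caught: if the cover will not come up, slide the tab away from the screw until the latch lets go. Lift the cover by the tab and finish while still gripping the tab and holding the cover about half open, near 45 degrees; leave the plywood disc, the tip case and the sanding block where they are.

Things in the scene. Friction and masses are not known exactly. Their poses are not given: they have to be found in the camera images.
- unit: Fume extractor fixed to the bench: white box 230 (x) x 240 (y) x 125 mm high, flat cover 5 mm thick on top (top face at 130 mm). Origin: centre of underside; x points from its front (grey panel, red switch) to its back, where the cover is hinged; y to the left seen from the front. On the cover, 85 mm in front of the origin: latch tab at y = +45 mm, screw at y = -65 mm.
- cover_hinge (a point): Point on the cover's hinge line (which runs along y) at the middle of its back edge: 105 mm behind the unit's origin, 125 mm above the bench. Axes are the cover's: the unit's while shut, turning with the cover.
- lid (a joint): Angle of the cover, rad: 0 shut, grows as its front edge rises, stop at 1.4. It weighs 0.3 to 0.5 kg and falls shut when let go. With the screw done up it rises at most 0.04. With the screw undone and the latch caught it rises about 0.02 (4 mm at the tab), then stops hard. If the latch is not caught it simply lifts.
- latch_tab (a point): Grip centre of the red latch tab: an upright block 22 (x) x 12 (y) x 33 mm high, its top 38 mm above the cover's top face, this point 26 mm above that face and 190 mm in front of the hinge line. Axes as the cover's. Pinch it across y, so that it can pivot between the pads as the cover tilts.
- latch (a joint): Slide of the tab along the cover, m: 0 at rest, grows towards the cover's +y (away from the screw), stop at 0.016. A spring returns it with 3 to 6 N. The bolt is hidden under the cover and its strike is worn: nothing outside tells if it is caught. If it is, it lets go at 10 to 11 mm of slide; keep it slid until the cover has risen 0.15 rad.
- screw_slot (a point): Centre of the floor of the slot in the brass screw head, 1.5 mm above the cover's top face. Head 20 mm across, its top 6.5 mm above the cover; slot 4.5 mm wide, 5 mm deep, open at both ends, running along this point's own y axis. z up.
- screw (a joint): Turn of the captive screw, rad: 0 done up, grows anticlockwise seen from above, stop at 1.57, free of the strike above 1.25; starts between 0 and 0.25. It stays where it is left (friction 0.025 N m). At 0 the slot lies along the unit's y axis.
- block: Fixed beech tool block 70 (x) x 110 (y) x 66 mm high; a 17 mm round hole goes right through its centre, where the screwdriver stands. Small brass tips near its corners reach 18 mm above its top. Origin: centre of its underside.
- driver: Flat screwdriver, 130 mm, 90 g, standing blade down in the block's hole. Origin: middle of the blade's tip; z up to the handle. Blade 12 mm wide (own y), 2 mm thick (own x), 12 mm long; shaft 8 mm thick; yellow square handle 24 x 24 mm from 60 to 130 mm above the tip, flats along own x and y. Its shoulder rests on the block's top: in the hole the tip is 6 mm above the bench.
- disc: Loose plywood disc with a burnt owl face, 160 mm across, 6 mm thick. Origin: centre of its underside.
- tipcase: Loose flat plastic case of burning tips, 112 x 62 x 26 mm. Origin: centre of its underside.
- sander: Loose cork sanding block, 55 x 100 x 32 mm. Origin: centre of its underside.

How it is judged:
On the way, in this order (a step that is already met when the one before it is completed fails the run):
1. the cover screw is turned anticlockwise to its stop with the screwdriver (value of joint screw above 1.3 rad and contact force between driver and screw above 0.05 N), for 0.05 s.
2. the screwdriver stands in its hole again and is let go (horizontal distance between driver and block below 0.008 m and height (world z) of driver below 0.01 m and angle between driver's own z axis and vertical below 0.12 rad and contact force between the fingers and driver below 0.05 N), for 0.2 s.
3. the latch tab is tugged up, not yet slid: the cover rises at least through its play (value of joint lid above 0.01 rad and value of joint latch below 0.006 m and contact force between the fingers and latch above 1 N), for 0.05 s.
4. the cover is lifted open by the latch tab (value of joint lid above 0.55 rad and contact force between the fingers and latch above 1 N), for 0.05 s.
At the end, for the whole second after the job is handed in: The cover is held still at 0.58 to 1.0 rad (33 to 57 degrees) by the fingers gripping the latch tab (over 2 N); the screw is undone (over 1.25 rad); the screwdriver stands in its hole: within 8 mm of the hole's centre, tip below 10 mm, within 0.12 rad of upright (value of joint lid between 0.58 and 1 rad and velocity of joint lid between -0.1 and 0.1 rad/s and contact force between the fingers and latch above 2 N and value of joint screw above 1.25 rad and horizontal distance between driver and block below 0.008 m and height (world z) of driver below 0.01 m and angle between driver's own z axis and vertical below 0.12 rad); the arm keeps its last pose, push and grip.
It fails at once if the fingers turn the screw: they touch it (contact force between the fingers and screw above 0.5 N).
It fails at once if a bystander is shifted by more than 25 mm (distance of any of disc, tipcase, sander from where it was at the start of the episode above 0.025 m).
It also fails if it takes over 61 s, if anything falls off the work surface, if the arm or the gripper's body presses on something with over 40 N, if the wrist force passes 120 N, or if a joint passes its speed limit or range.

### The arm

A 7-joint arm with a two-finger parallel gripper is mounted at the origin on the work surface. World frame = base frame: x ahead of the robot, y to its left, z up, the work surface at z = 0. Lengths are in m, angles in rad, forces in N, time in s.
With the tool pointing down it reaches from about 0.4 to 0.85 m from the base axis. Payload 10.4 kg.
Tool frame: the origin (TCP) lies midway between the tips of the shut fingers; the grasp point (between the pads) lies 19 mm behind it (r.tcp_to_grasp is the z of the grasp point in the tool frame, in m); z points along the fingers, x is the direction in which the jaws open and shut, and the axes are right-handed (so a half turn about z gives the same grasp; the last joint's range is limited). The gripper opens to 87 mm and grips with 3 to 60 N. Pads are 19 mm wide; open, the fingers measure 117 mm over their backs; the gripper's body (75 mm by 190 mm) begins 51 mm behind the grasp point.
Start: joints at [1.114, 0.332, -0.065, 1.46, 0.022, 1.35, -0.088], TCP at [0.263, -0.567, 0.2] pointing down, gripper open.
Joint ranges: [-2.6, 2.6], [-0.5, 2.12], [-1.47, 1.34], [0.16, 2.42], [-1.27, 4.41], [0.06, 2.06], [-2.6, 2.6]. Speed limits (rad/s): [2.22, 2.22, 2.79, 2.79, 3.14, 3.14, 3.14].

### API

Orientations are given as a unit quaternion [x, y, z, w].
In Python, from bench import r, camera, close_job gives the robot as it stands. The module is installed in compiled form; this text tells all that it offers.
- The arm moves only by the shell command python3 -m crank 'ROWS' [FORCE]. ROWS is JSON, a list of rows, each an object of numbers: "x", "y", "z": the shift along the tool's x, y, z scaled (see below); "ax", "ay", "az": the turn, a rotation vector about the tool's x, y, z scaled (see below); "claw": the closure, from -1 (fully open) to 1 (shut), so that 0 is half open. A call has exactly 5 rows; each row is the pose to reach, as a shift and turn from the pose commanded when the call began, along the tool's axes at that moment; what a row does not reach only later rows make up. The controller multiplies each number of a shift by 1 m and each number of a turn by 2 rad. A row lasts 1/12 s, in which the tool goes at most 41.7 mm and 7.16 degrees, less where a joint would pass 70% of its speed; a pose out of reach is approached as far as the arm can. A call with a number of a shift or a turn outside -1 to 1 is refused whole. A call with a gripper value outside its range is refused whole. The fingers move at their own pace and stop on an object; FORCE is the grip in N (left out, the last holds). Time passes only in rows, so rows that repeat a pose let the fingers close, or fill a call up. It gives the time, the measured TCP pose, the force and the opening at its end, in the units of the state.
- r.read_state(): the state, without advancing time (a new reading comes with each control period).
- camera(name): name is "scene" or "top" or "wrist"; returns a dict with "color" (384x512x3 uint8, blue, green, red), "fx", "fy", "cx", "cy" (pixels), "eye" and "orientation" of the camera in the world. Camera axes: x right, y down, z forward; pixel columns grow to the right and rows downward; lengths in m; the calibration is good to about 2 mm. The wrist camera is an equidistant fisheye: a pixel r from the principal point sees the ray r / f radians off the axis. A picture is of the moment at which its call begins. There is no depth.
- close_job(): hands the job in, once; it reports no verdict.
The state is a dict: "time": time; "joint_positions": joint angles; "joint_vel": joint speeds; "joint_torque": joint torques, N m; "ee_pos": TCP position; "eef_rot": TCP orientation; "ft_force": force on the tool from outside, world axes, zero at the start; "torque": the same for the moment, N m; "width": finger opening in m.
Only numpy, scipy, OpenCV 4.12 (cv2) and the standard library are available. Lean on these libraries where they do the work, as an engineer would, in place of code of your own. Each camera call takes 0.05 s, during which the arm holds its last target. There are 200 camera calls.

## Working session

There is one attempt and no reset: what is moved stays moved. The work goes in short steps, Python scripts to look and compute and a shell command to move; the robot and the scene stay as the last step left them, time stands still between calls to the robot, and variables do not carry over. Pictures are saved under pics/ and viewed, about 8 in all and at most 12, crops included, and the job is handed in when it is done.

```bash
mkdir -p pics
cat > h.py <<'E'
import numpy as np, cv2
from scipy.spatial.transform import Rotation as R
from bench import r, camera
def snap(n,fn,show=True):
    c=camera(n); cv2.imwrite('pics/'+fn+'.png',c['color'])
    import pickle; pickle.dump(c,open(fn+'.pkl','wb')); return c
def ray(c,u,v,fish=False):
    x=(u-c['cx'])/c['fx']; y=(v-c['cy'])/c['fy']
    if fish:
        t=np.hypot(x,y); d=np.array([x/t*np.sin(t),y/t*np.sin(t),np.cos(t)]) if t>1e-9 else np.array([0,0,1.])
    else: d=np.array([x,y,1.])
    o=np.array(c['orientation']); M=R.from_quat(o) if o.size==4 else R.from_matrix(o)
    return np.array(c['eye']),M.apply(d)
def onz(c,u,v,z,fish=False):
    e,d=ray(c,u,v,fish); return e+d*(z-e[2])/d[2]
E
python3 - <<'E'
from h import *
for n in('top','scene','wrist'):
    c=snap(n,n+'0'); print(n,c['fx'],c['cx'],c['cy'],c['eye'],c['orientation'])
a=cv2.imread('pics/top0.png');b=cv2.imread('pics/scene0.png')
cv2.imwrite('pics/ts0.png',cv2.resize(np.vstack([a,b]),None,fx=.78,fy=.78))
print(r.read_state(), r.tcp_to_grasp)
E
```

```text
top 429.8612352023881 254.39990715096462 198.05046485455415 [ 0.32250485 -0.01804204  1.39571032] [ 0.71047212 -0.69603818  0.07251213 -0.07417686]
scene 393.4323299523876 253.64432220091788 185.48298123998327 [1.5918164  0.07273073 0.82186278] [ 0.60416033  0.65472835 -0.33441217 -0.3073916 ]
wrist 297.3186396354542 256.3790183519109 189.99042866306144 [ 0.32641183 -0.53783946  0.38423271] [ 0.83556304 -0.5336594  -0.07043035  0.10991644]
{'time': 0.15, 'joint_positions': array([ 1.11440852,  0.33274754, -0.06470988,  1.46072429,  0.02162121,
        1.34988943, -0.08849873]), 'joint_vel': array([ 8.40260383e-05, -2.32534127e-03, -1.73054033e-05, -2.58238308e-03,
       -1.40254413e-03, -2.44683059e-03,  4.92835985e-04]), 'joint_torque': array([-7.18839328e-04, -6.23633909e+01,  2.40221748e-02, -3.90142572e+01,
       -6.12878962e-02,  3.71387356e-02,  7.76196907e-05]), 'ee_pos': array([ 0.26256423, -0.56683717,  0.19913524]), 'eef_rot': array([ 8.42715588e-01, -5.38358755e-01, -4.67767589e-04, -2.62178791e-04]), 'ft_force': array([0.55943664, 0.20115204, 0.00178051]), 'torque': array([0.01969235, 0.00019896, 0.05074667]), 'width': 0.08699659842059719} -0.0187
```

View pics/top0.png

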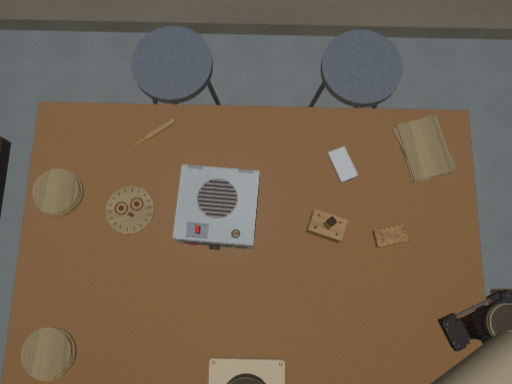

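View pics/scene0.png

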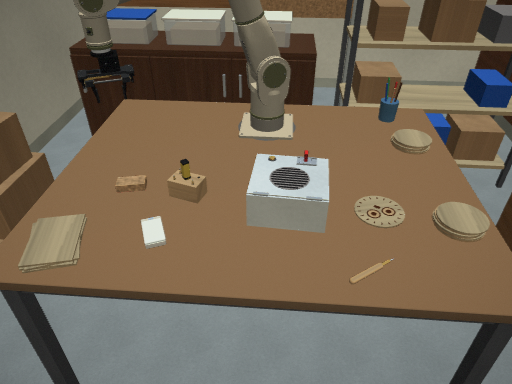

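The top view shows the unit around (217,205), with the red tab at (197,229) and the brass screw at (236,233). The block and driver are at (328,226), the sander at (391,236), the tip case at (343,164) and the disc at (130,210). The scene view agrees. Next I'll measure these.

Run:
```python
from h import *
import pickle
c=pickle.load(open('top0.pkl','rb')); a=c['color']; s=pickle.load(open('scene0.pkl','rb')); b=s['color']
def cen(m,box):
    x0,y0,x1,y1=box; k=np.zeros_like(m); k[y0:y1,x0:x1]=m[y0:y1,x0:x1]
    n,_,st,ce=cv2.connectedComponentsWithStats(k); i=1+np.argmax(st[1:,4]); return ce[i],st[i],(_==i).astype('uint8')
red=lambda im:((im[...,2]>110)&(im[...,1]<70)&(im[...,0]<70)).astype('uint8')
for im,cc,bx in((a,c,(180,215,215,245)),(b,s,(295,145,320,170))):
    ce,st,_=cen(red(im),bx); print('red',ce,st,onz(cc,*ce,.16))
w=((a.min(2)>120)).astype('uint8')
ce,st,m=cen(w,(165,155,270,255)); cn=cv2.findContours(m,0,2)[0][0]; rc=cv2.minAreaRect(cn); print('unit',rc)
P=[onz(c,*p,.13) for p in cv2.boxPoints(rc)]; print(np.round(P,3),'centre',np.mean(P,0))
hsv=cv2.cvtColor(a,cv2.COLOR_BGR2HSV)
print('screw',onz(c,235.5,233.5,.135)); print('block',onz(c,328,226,.066),'driver top',onz(c,331,222,.136))
k=np.hstack([cv2.resize(a[205:250,185:250],None,fx=6,fy=6,interpolation=2),cv2.resize(a[205:250,300:365],None,fx=6,fy=6,interpolation=2)])
cv2.imwrite('pics/c1.png',k)
```

```text
red [196.55555556 229.11111111] [195 226   4   7  27] [0.4877581  0.15306153 0.16      ]
red [305.625  152.4375] [304 150   4   5  16] [0.48807751 0.15084902 0.16      ]
unit ((215.77391052246094, 204.34991455078125), (80.60884857177734, 75.5843276977539), 4.969740867614746)
[[ 0.462  0.227  0.13 ]
 [ 0.694  0.221  0.13 ]
 [ 0.677 -0.025  0.13 ]
 [ 0.447 -0.01   0.13 ]] centre [0.56980896 0.10329403 0.13      ]
screw [0.48044915 0.0411797  0.135     ]
block [ 0.51849738 -0.24328664  0.066     ] driver top [ 0.52030499 -0.24048341  0.136     ]
```

View pics/c1.png

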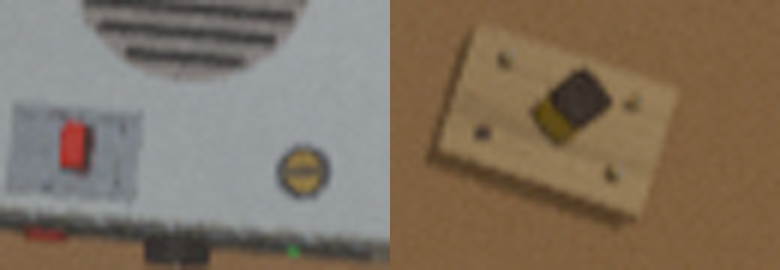

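The crops show the slot at about (303,172) running roughly along the image horizontal, and the handle turned about 45° in the image. The unit's yaw is about -4°. I'll go above the block for a close look.

```bash
cat >> h.py <<'E'
def plan(x,y,z,yaw,pitch=0):
    "yaw deg of tool x in world; prints numbers for one pose of crank"
    s=r.read_state(); M=R.from_quat(s['eef_rot']); p=s['ee_pos']
    T=R.from_euler('z',yaw,degrees=True)*R.from_euler('x',180,degrees=True)
    d=M.inv().apply(np.array([x,y,z])-p); w=(M.inv()*T).as_rotvec()/2
    print('shift',d.round(4),'turn',w.round(4),'rows>=',round(max(np.linalg.norm(d)/.0417,np.degrees(2*np.linalg.norm(w))/7.16),1))
def st():
    s=r.read_state(); M=R.from_quat(s['eef_rot']); x=M.apply([1,0,0]); z=M.apply([0,0,1])
    print('t',round(s['time'],2),'p',s['ee_pos'].round(4),'yaw',round(np.degrees(np.arctan2(x[1],x[0])),2),'z',z.round(3),'w',round(s['width'],4),'F',s['ft_force'].round(2),'T',s['torque'].round(3),'j',s['joint_positions'].round(2))
E
python3 -c "
from h import *
plan(.52,-.242,.22,-60)"
```

```text
shift [-0.1866 -0.3701 -0.0207] turn [ 0.      0.0005 -0.0449] rows>= 10.0
```

```bash
python3 -m crank '[{"x":-0.0187,"y":-0.037,"z":-0.002,"az":-0.009,"claw":-1},{"x":-0.0373,"y":-0.074,"z":-0.004,"az":-0.018,"claw":-1},{"x":-0.056,"y":-0.111,"z":-0.006,"az":-0.027,"claw":-1},{"x":-0.0746,"y":-0.148,"z":-0.008,"az":-0.036,"claw":-1},{"x":-0.0933,"y":-0.185,"z":-0.0104,"az":-0.045,"claw":-1}]'
python3 -m crank '[{"x":-0.0187,"y":-0.037,"z":-0.002,"claw":-1},{"x":-0.0373,"y":-0.074,"z":-0.004,"claw":-1},{"x":-0.056,"y":-0.111,"z":-0.006,"claw":-1},{"x":-0.0746,"y":-0.148,"z":-0.008,"claw":-1},{"x":-0.0933,"y":-0.185,"z":-0.0104,"claw":-1}]'
python3 - <<'E'
from h import *
st(); c=snap('wrist','w1')
E
```

```text
t 0.15 p [ 0.2626 -0.5668  0.1991] yaw -65.14 z [-0.001  0.001 -1.   ] w 0.087 F [0.56 0.2  0.  ] T [0.02  0.    0.051] j [ 1.11  0.33 -0.06  1.46  0.02  1.35 -0.09]schema error: expected keys x, y, z, ax, ay, az, claw
schema error: expected keys x, y, z, ax, ay, az, claw
```

View pics/w1.png

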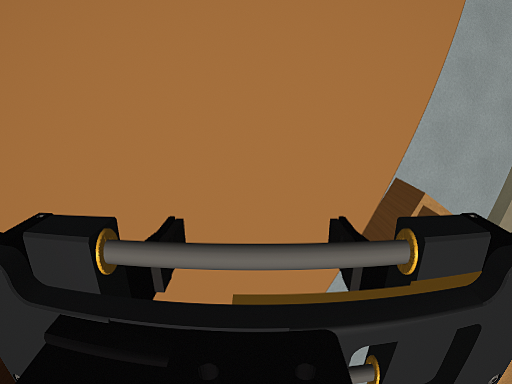

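Every key is required, so nothing moved. The picture shows that the camera sees best ahead of the gripper, on its tool -y side, so I'll stop 80 mm short of the block.

```bash
python3 -c "
from h import *
plan(.451,-.282,.22,-60)"
```

```text
shift [-0.1793 -0.2907 -0.0206] turn [-0.      0.0004 -0.0449] rows>= 8.2
```

```bash
python3 -m crank '[{"x":-0.018,"y":-0.029,"z":-0.002,"ax":0,"ay":0,"az":-0.009,"claw":-1},{"x":-0.036,"y":-0.058,"z":-0.004,"ax":0,"ay":0,"az":-0.018,"claw":-1},{"x":-0.054,"y":-0.087,"z":-0.006,"ax":0,"ay":0,"az":-0.027,"claw":-1},{"x":-0.072,"y":-0.116,"z":-0.008,"ax":0,"ay":0,"az":-0.036,"claw":-1},{"x":-0.09,"y":-0.145,"z":-0.01,"ax":0,"ay":0,"az":-0.045,"claw":-1}]'
python3 -c "
from h import *
plan(.451,-.282,.22,-60)"
```

```text
time: 0.62
ee_pos: [0.357, -0.423, 0.2098]
eef_rot: [0.866, -0.5, -0.0, 0.0]
ft_force: [0.2, -0.8, -0.1]
width: 0.0871
shift [-0.075  -0.152  -0.0103] turn [0.0001 0.     0.0005] rows>= 4.1
```

```bash
python3 -m crank '[{"x":-0.018,"y":-0.037,"z":-0.002,"ax":0,"ay":0,"az":0,"claw":-1},{"x":-0.036,"y":-0.074,"z":-0.004,"ax":0,"ay":0,"az":0,"claw":-1},{"x":-0.054,"y":-0.11,"z":-0.006,"ax":0,"ay":0,"az":0,"claw":-1},{"x":-0.075,"y":-0.15,"z":-0.01,"ax":0,"ay":0,"az":0,"claw":-1},{"x":-0.075,"y":-0.15,"z":-0.01,"ax":0,"ay":0,"az":0,"claw":-1}]'
python3 - <<'E'
from h import *
st(); c=snap('wrist','w2')
E
```

```text
time: 1.03
ee_pos: [0.4535, -0.2767, 0.2206]
eef_rot: [0.869, -0.495, 0.001, -0.001]
ft_force: [0.2, 1.3, 0.1]
width: 0.0871
t 1.03 p [ 0.4535 -0.2767  0.2206] yaw -59.4 z [ 0.003  0.002 -1.   ] w 0.0871 F [0.21 1.3  0.12] T [ 0.106 -0.013  0.005] j [ 0.75  0.13 -0.32  1.67  0.04  1.35 -0.61]
```

View pics/w2.png

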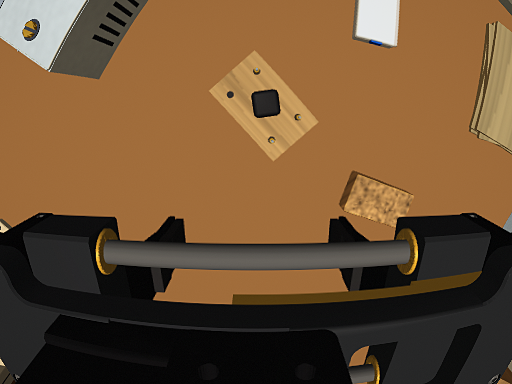

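The wrist view shows the dark handle top at (266,103), block corners (255,51), (209,91), (274,160) and (318,122), the screw at (31,30), and the sander at (378,200).

Run:
```python
from h import *
import pickle
c=pickle.load(open('w2.pkl','rb'));a=c['color']
m=(a.max(2)<70).astype('uint8'); k=np.zeros_like(m);k[80:125,240:292]=m[80:125,240:292]
cn=max(cv2.findContours(k,0,1)[0],key=cv2.contourArea)
P=np.array([onz(c,*p[0],.136,True) for p in cn]); rc=cv2.minAreaRect((P[:,:2]*1000).astype('float32')); print('handle mm',rc)
B=np.array([onz(c,*p,.066,True) for p in((255,51),(209,91),(274,160),(318,122))]);print('block',B.round(3),B.mean(0).round(4),[np.linalg.norm(B[i]-B[i-1]).round(3) for i in range(4)],np.degrees(np.arctan2(*(B[1]-B[2])[1::-1])))
hsv=cv2.cvtColor(a,cv2.COLOR_BGR2HSV)
g=((hsv[...,1]>120)&(hsv[...,2]>60)).astype('uint8');k=np.zeros_like(g);k[12:45,18:46]=g[12:45,18:46]
n,l,s,ce=cv2.connectedComponentsWithStats(k);print('screw',[(s[i],ce[i].round(1),onz(c,*ce[i],.1365,True).round(4)) for i in range(1,n) if s[i,4]>15])
cv2.imwrite('pics/c2.png',cv2.resize(a[10:50,10:60],None,fx=12,fy=12,interpolation=2))
```

```text
handle mm ((525.5270385742188, -244.10537719726562), (23.93313217163086, 23.86940574645996), 38.65636444091797)
block [[ 0.575 -0.204  0.066]
 [ 0.509 -0.182  0.066]
 [ 0.477 -0.287  0.066]
 [ 0.542 -0.307  0.066]] [ 0.5257 -0.245   0.066 ] [np.float64(0.109), np.float64(0.069), np.float64(0.109), np.float64(0.068)] 73.32866712247251
screw [(array([25, 21, 12,  9, 66], dtype=int32), array([31. , 24.5]), array([0.4888, 0.0382, 0.1365])), (array([23, 29, 12,  9, 65], dtype=int32), array([27.2, 33.3]), array([0.4779, 0.0379, 0.1365]))]
```

```bash
python3 -c "
from h import *
plan(.5255,-.2443,.20,-51.3)"
```

```text
shift [ 0.007  -0.0813  0.0205] turn [-0.0009 -0.0001 -0.0717] rows>= 2.0
```

```bash
python3 -m crank '[{"x":0.003,"y":-0.03,"z":0.007,"ax":0,"ay":0,"az":-0.03,"claw":-1},{"x":0.005,"y":-0.06,"z":0.014,"ax":0,"ay":0,"az":-0.05,"claw":-1},{"x":0.007,"y":-0.0813,"z":0.0205,"ax":-0.001,"ay":0,"az":-0.072,"claw":-1},{"x":0.007,"y":-0.0813,"z":0.0205,"ax":-0.001,"ay":0,"az":-0.072,"claw":-1},{"x":0.007,"y":-0.0813,"z":0.0205,"ax":-0.001,"ay":0,"az":-0.072,"claw":-1}]'
python3 -c "
from h import *
plan(.5255,-.2443,.096,-51.3)"
```

```text
time: 1.5
ee_pos: [0.5227, -0.2498, 0.1983]
eef_rot: [0.9, -0.436, -0.001, 0.001]
ft_force: [-0.9, -1.0, -0.1]
width: 0.0869
shift [-0.0024 -0.0059  0.1023] turn [ 0.0013  0.0009 -0.0034] rows>= 2.5
```

```bash
python3 -m crank '[{"x":0,"y":0,"z":0,"ax":0,"ay":0,"az":0,"claw":-1},{"x":0,"y":0,"z":0,"ax":0,"ay":0,"az":0,"claw":-1},{"x":0,"y":0,"z":0,"ax":0,"ay":0,"az":0,"claw":-1},{"x":0,"y":0,"z":0,"ax":0,"ay":0,"az":0,"claw":-1},{"x":0,"y":0,"z":0,"ax":0,"ay":0,"az":0,"claw":-1}]'
python3 -c "
from h import *
st();plan(.5255,-.2443,.096,-51.3)"
```

```text
time: 1.92
ee_pos: [0.5224, -0.2504, 0.1996]
eef_rot: [0.9, -0.437, -0.0, 0.001]
ft_force: [0.1, 1.2, -0.5]
width: 0.087
t 1.92 p [ 0.5224 -0.2504  0.1996] yaw -51.79 z [-0.001 -0.002 -1.   ] w 0.087 F [ 0.13  1.23 -0.48] T [-0.017 -0.014  0.026] j [ 0.67  0.26 -0.36  1.57  0.09  1.33 -0.61]
shift [-0.003  -0.0064  0.1036] turn [ 0.001  -0.0002 -0.0043] rows>= 2.5
```

```bash
python3 -m crank '[{"x":-0.003,"y":-0.0064,"z":0.01,"ax":0.001,"ay":0,"az":-0.004,"claw":-1},{"x":-0.003,"y":-0.0064,"z":0.04,"ax":0.001,"ay":0,"az":-0.004,"claw":-1},{"x":-0.003,"y":-0.0064,"z":0.075,"ax":0.001,"ay":0,"az":-0.004,"claw":-1},{"x":-0.003,"y":-0.0064,"z":0.1036,"ax":0.001,"ay":0,"az":-0.004,"claw":-1},{"x":-0.003,"y":-0.0064,"z":0.1036,"ax":0.001,"ay":0,"az":-0.004,"claw":-1}]'
python3 -m crank '[{"x":0,"y":0,"z":0,"ax":0,"ay":0,"az":0,"claw":0},{"x":0,"y":0,"z":0,"ax":0,"ay":0,"az":0,"claw":1},{"x":0,"y":0,"z":0,"ax":0,"ay":0,"az":0,"claw":1},{"x":0,"y":0,"z":0,"ax":0,"ay":0,"az":0,"claw":1},{"x":0,"y":0,"z":0,"ax":0,"ay":0,"az":0,"claw":1}]' 40
python3 -c "
from h import *
st()"
```

```text
time: 2.33
ee_pos: [0.5221, -0.2418, 0.0892]
eef_rot: [0.902, -0.432, -0.005, -0.0]
ft_force: [-0.0, 0.6, -0.5]
width: 0.0869
time: 2.75
ee_pos: [0.5265, -0.244, 0.0971]
eef_rot: [0.902, -0.433, 0.001, 0.0]
ft_force: [0.6, 0.6, 0.2]
width: 0.0617
t 2.75 p [ 0.5265 -0.244   0.0971] yaw -51.28 z [ 0.002 -0.001 -1.   ] w 0.0617 F [0.57 0.58 0.18] T [-0.023  0.004  0.065] j [ 0.66  0.34 -0.36  1.7   0.13  1.13 -0.64]
```

```bash
python3 -m crank '[{"x":0,"y":0,"z":0,"ax":0,"ay":0,"az":0,"claw":1},{"x":0,"y":0,"z":0,"ax":0,"ay":0,"az":0,"claw":1},{"x":0,"y":0,"z":0,"ax":0,"ay":0,"az":0,"claw":1},{"x":0,"y":0,"z":0,"ax":0,"ay":0,"az":0,"claw":1},{"x":0,"y":0,"z":0,"ax":0,"ay":0,"az":0,"claw":1}]'
python3 -m crank '[{"x":0,"y":0,"z":0,"ax":0,"ay":0,"az":0,"claw":1},{"x":0,"y":0,"z":0,"ax":0,"ay":0,"az":0,"claw":1},{"x":0,"y":0,"z":0,"ax":0,"ay":0,"az":0,"claw":1},{"x":0,"y":0,"z":0,"ax":0,"ay":0,"az":0,"claw":1},{"x":0,"y":0,"z":0,"ax":0,"ay":0,"az":0,"claw":1}]'
python3 -c "
from h import *
st()"
```

```text
time: 3.17
ee_pos: [0.5257, -0.2438, 0.0957]
eef_rot: [0.902, -0.433, -0.0, -0.0]
ft_force: [0.1, -0.6, 0.0]
width: 0.0283
time: 3.58
ee_pos: [0.5257, -0.2438, 0.0956]
eef_rot: [0.902, -0.433, -0.0, -0.0]
ft_force: [-0.4, -0.9, -0.5]
width: 0.0237
t 3.58 p [ 0.5257 -0.2438  0.0956] yaw -51.28 z [-0.  0. -1.] w 0.0237 F [-0.43 -0.88 -0.53] T [ 0.012 -0.001 -0.006] j [ 0.66  0.34 -0.36  1.7   0.13  1.13 -0.64]
```

```bash
python3 -m crank '[{"x":0,"y":0,"z":-0.02,"ax":0,"ay":0,"az":0,"claw":1},{"x":0,"y":0,"z":-0.05,"ax":0,"ay":0,"az":0,"claw":1},{"x":0,"y":0,"z":-0.085,"ax":0,"ay":0,"az":0,"claw":1},{"x":0,"y":0,"z":-0.12,"ax":0,"ay":0,"az":0,"claw":1},{"x":0,"y":0,"z":-0.15,"ax":0,"ay":0,"az":0,"claw":1}]'
python3 -m crank '[{"x":0,"y":0,"z":-0.015,"ax":0,"ay":0,"az":0,"claw":1},{"x":0,"y":0,"z":-0.02,"ax":0,"ay":0,"az":0,"claw":1},{"x":0,"y":0,"z":-0.02,"ax":0,"ay":0,"az":0,"claw":1},{"x":0,"y":0,"z":-0.02,"ax":0,"ay":0,"az":0,"claw":1},{"x":0,"y":0,"z":-0.02,"ax":0,"ay":0,"az":0,"claw":1}]'
python3 - <<'E'
from h import *
st(); c=snap('wrist','w3'); s=r.read_state()
M=R.from_quat(s['eef_rot']); o=R.from_quat(c['orientation'])
def pr(p):
    d=o.inv().apply(np.array(p)-c['eye']); t=np.arccos(d[2]/np.linalg.norm(d)); q=d[:2]/np.linalg.norm(d[:2])*t*c['fx']; return q+[c['cx'],c['cy']]
tip=s['ee_pos']+M.apply([0,0,.0896]); print('tip px',pr(tip),'tcp px',pr(s['ee_pos']))
u,v=pr(tip).astype(int); a=c['color'][max(v-45,0):v+45,u-60:u+60]
s2=snap('scene','s3'); M2=R.from_quat(s2['orientation']); d=M2.inv().apply(tip-s2['eye']); U=int(s2['fx']*d[0]/d[2]+s2['cx']);V=int(s2['fy']*d[1]/d[2]+s2['cy']); print('scene tip',U,V)
b=s2['color'][V-45:V+45,U-60:U+60]
cv2.imwrite('pics/c3.png',cv2.resize(np.hstack([a,b]) if a.shape==b.shape else a,None,fx=3.3,fy=3.3,interpolation=2))
E
```

```text
time: 4.0
ee_pos: [0.5258, -0.2437, 0.248]
eef_rot: [0.902, -0.433, 0.001, -0.0]
ft_force: [0.3, -0.6, -0.8]
width: 0.0237
time: 4.42
ee_pos: [0.525, -0.2435, 0.2637]
eef_rot: [0.902, -0.433, -0.001, 0.0]
ft_force: [-0.4, 0.3, -1.3]
width: 0.0236
t 4.42 p [ 0.525  -0.2435  0.2637] yaw -51.28 z [-0.003  0.001 -1.   ] w 0.0236 F [-0.41  0.29 -1.34] T [ 0.054 -0.016 -0.041] j [ 0.66  0.23 -0.37  1.47  0.08  1.46 -0.6 ]
tip px [255.90952577 186.29327037] tcp px [255.78205173 219.61471605]
scene tip 182 149
```

View pics/c3.png

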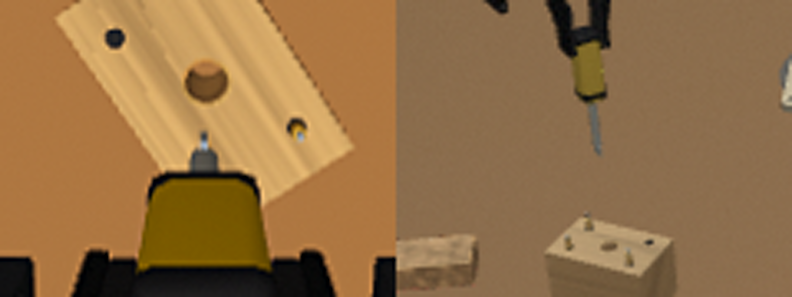

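In the wrist crop the blade is edge-on: about 2 mm wide at (203,140), against the 8 mm shaft. Its width therefore lies along tool y. Next I'll go to a viewing pose beside the screw with tool yaw about 2°, so that the blade runs along the slot.

```bash
python3 -c "
from h import *
plan(.483,-.04,.27,1.6)"
```

```text
shift [-0.1852 -0.0944 -0.0056] turn [-0.      0.0013 -0.4614] rows>= 7.4
```

```bash
python3 -m crank '[{"x":-0.015,"y":-0.008,"z":-0.002,"ax":0,"ay":0,"az":-0.03,"claw":1},{"x":-0.04,"y":-0.02,"z":-0.005,"ax":0,"ay":0,"az":-0.08,"claw":1},{"x":-0.07,"y":-0.035,"z":-0.006,"ax":0,"ay":0,"az":-0.14,"claw":1},{"x":-0.105,"y":-0.053,"z":-0.006,"ax":0,"ay":0,"az":-0.2,"claw":1},{"x":-0.135,"y":-0.07,"z":-0.006,"ax":0,"ay":0,"az":-0.26,"claw":1}]'
python3 -m crank '[{"x":0,"y":0,"z":0,"ax":0,"ay":0,"az":-0.04,"claw":1},{"x":0,"y":0,"z":0,"ax":0,"ay":0,"az":-0.08,"claw":1},{"x":0,"y":0,"z":0,"ax":0,"ay":0,"az":-0.12,"claw":1},{"x":0,"y":0,"z":0,"ax":0,"ay":0,"az":-0.16,"claw":1},{"x":0,"y":0,"z":0,"ax":0,"ay":0,"az":-0.18,"claw":1}]'
python3 -c "
from h import *
st();plan(.483,-.04,.27,1.6)"
```

```text
time: 4.93
ee_pos: [0.4949, -0.0926, 0.2709]
eef_rot: [0.983, -0.183, -0.001, -0.0]
ft_force: [-0.2, 0.3, 0.1]
width: 0.0237
time: 5.35
ee_pos: [0.4956, -0.0946, 0.2709]
eef_rot: [1.0, -0.005, -0.001, -0.0]
ft_force: [0.7, 0.8, -0.7]
width: 0.0235
t 5.35 p [ 0.4956 -0.0946  0.2709] yaw -0.59 z [-0.001  0.    -1.   ] w 0.0235 F [ 0.68  0.81 -0.69] T [-0.022 -0.078  0.015] j [ 0.6   0.07 -0.52  1.63  0.03  1.45  0.06]
shift [-0.0131 -0.0545  0.0009] turn [-0.0001  0.0006 -0.0191] rows>= 1.3
```

```bash
python3 -m crank '[{"x":-0.003,"y":-0.014,"z":0,"ax":0,"ay":0,"az":-0.005,"claw":1},{"x":-0.007,"y":-0.03,"z":0,"ax":0,"ay":0,"az":-0.01,"claw":1},{"x":-0.01,"y":-0.045,"z":0,"ax":0,"ay":0,"az":-0.015,"claw":1},{"x":-0.013,"y":-0.0545,"z":0,"ax":0,"ay":0,"az":-0.015,"claw":1},{"x":-0.013,"y":-0.0545,"z":0,"ax":0,"ay":0,"az":-0.015,"claw":1}]'
python3 -m crank '[{"x":0,"y":0,"z":0,"ax":0,"ay":0,"az":0,"claw":1},{"x":0,"y":0,"z":0,"ax":0,"ay":0,"az":0,"claw":1},{"x":0,"y":0,"z":0,"ax":0,"ay":0,"az":0,"claw":1},{"x":0,"y":0,"z":0,"ax":0,"ay":0,"az":0,"claw":1},{"x":0,"y":0,"z":0,"ax":0,"ay":0,"az":0,"claw":1}]'
python3 - <<'E'
from h import *
st(); c=snap('wrist','w4')
cv2.imwrite('pics/c4.png',cv2.resize(c['color'][60:220,140:372],None,fx=3.4,fy=3.4,interpolation=2))
E
```

```text
time: 5.77
ee_pos: [0.4833, -0.0365, 0.272]
eef_rot: [1.0, 0.009, 0.0, -0.0]
ft_force: [-0.7, -0.3, 0.4]
width: 0.0236
time: 6.18
ee_pos: [0.4838, -0.0405, 0.2716]
eef_rot: [1.0, 0.007, -0.0, -0.0]
ft_force: [0.2, 0.6, -1.4]
width: 0.0236
t 6.18 p [ 0.4838 -0.0405  0.2716] yaw 0.8 z [-0.  0. -1.] w 0.0236 F [ 0.2   0.58 -1.43] T [ 0.005 -0.049 -0.007] j [ 0.55  0.02 -0.56  1.67  0.01  1.45 -0.  ]
```

View pics/c4.png

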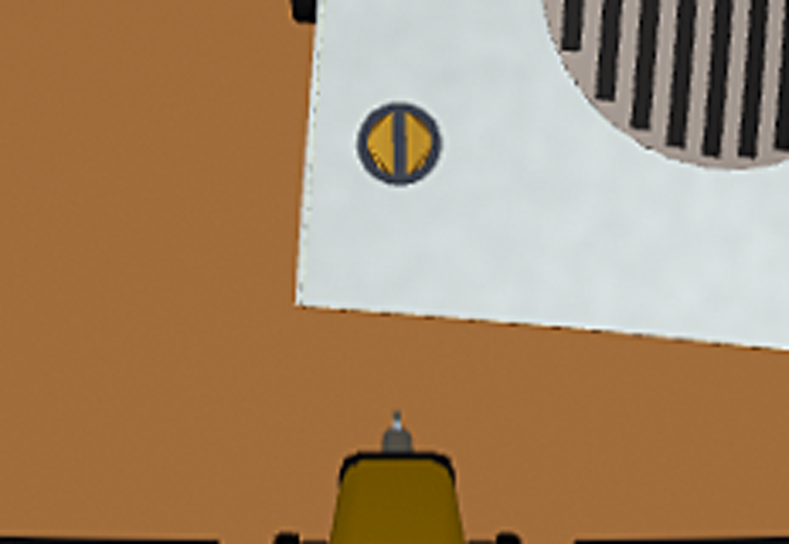

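The crop shows the slot upright at about (400,143), full-image (257.6,102), already parallel to the blade, whose tip is at (397,415).

Run:
```python
from h import *
import pickle
c=pickle.load(open('w4.pkl','rb'));a=c['color'];hsv=cv2.cvtColor(a,cv2.COLOR_BGR2HSV)
g=((hsv[...,1]>120)&(hsv[...,2]>70)).astype('uint8')
k=np.zeros_like(g);k[85:120,244:272]=g[85:120,244:272]
n,l,s,ce=cv2.connectedComponentsWithStats(k)
h=[ce[i] for i in range(1,n) if s[i,4]>12]; print(h)
q=np.array([onz(c,*p,.1365,True) for p in h]); print(q.round(4),q.mean(0),'angle',np.degrees(np.arctan2(*(q[1]-q[0])[1::-1])))
S=r.read_state(); M=R.from_quat(S['eef_rot']); o=R.from_quat(c['orientation'])
def pr(p):
    d=o.inv().apply(np.array(p)-c['eye']); t=np.arccos(d[2]/np.linalg.norm(d)); q=d[:2]/np.linalg.norm(d[:2])*t*c['fx']; return q+[c['cx'],c['cy']]
print('tip pred px',pr(S['ee_pos']+M.apply([0,-.006,.0896])))
# observed tip + handle columns
y=c['color'][195:215]; hy=cv2.cvtColor(y,cv2.COLOR_BGR2HSV); m=(hy[...,1]>200)&(hy[...,0]>20)&(hy[...,0]<35)
print('handle col',[np.mean(np.where(row)[0]).round(2) for row in m if row.sum()>5][:20])
t=a[178:190,245:270].astype(int); mm=(t[...,2]-t[...,0])<40; print('shaft cols',[(178+i,(245+np.mean(np.where(x)[0])).round(2),x.sum()) for i,x in enumerate(mm) if x.any()])
print('handle pred',pr(S['ee_pos']+M.apply([0,-.012,.03])))
```

```text
[array([252.        , 101.89108911]), array([262.1372549 , 101.30392157])]
[[0.4778 0.0404 0.1365]
 [0.4885 0.0412 0.1365]] [0.48313978 0.04077369 0.1365    ] angle 4.205164061709815
tip pred px [256.59262905 179.93727737]
handle col [np.float64(256.5), np.float64(257.0), np.float64(256.5), np.float64(256.5), np.float64(256.0), np.float64(256.5), np.float64(256.0), np.float64(256.0), np.float64(256.0), np.float64(256.5), np.float64(256.5), np.float64(256.0), np.float64(256.0), np.float64(256.0), np.float64(256.0), np.float64(256.5), np.float64(256.5), np.float64(256.0), np.float64(256.0), np.float64(256.0)]
shaft cols [(181, np.float64(256.5), np.int64(2)), (182, np.float64(256.5), np.int64(2)), (183, np.float64(256.5), np.int64(2)), (184, np.float64(256.5), np.int64(2)), (185, np.float64(256.5), np.int64(2)), (186, np.float64(256.0), np.int64(5)), (187, np.float64(256.0), np.int64(7)), (188, np.float64(256.5), np.int64(8)), (189, np.float64(256.5), np.int64(8))]
handle pred [256.605252   190.13509382]
```

```bash
python3 -c "
from h import *
plan(.4831,.0408,.235,2.5)"
```

```text
shift [ 0.0005 -0.0812  0.0366] turn [-0.0001  0.0001 -0.0147] rows>= 2.1
```

```bash
python3 -m crank '[{"x":0,"y":-0.015,"z":0,"ax":0,"ay":0,"az":-0.005,"claw":1},{"x":0,"y":-0.04,"z":0,"ax":0,"ay":0,"az":-0.01,"claw":1},{"x":0.0005,"y":-0.065,"z":0.005,"ax":0,"ay":0,"az":-0.015,"claw":1},{"x":0.0005,"y":-0.0812,"z":0.015,"ax":0,"ay":0,"az":-0.015,"claw":1},{"x":0.0005,"y":-0.0812,"z":0.03,"ax":0,"ay":0,"az":-0.015,"claw":1}]'
python3 -m crank '[{"x":0,"y":0,"z":0.006,"ax":0,"ay":0,"az":0,"claw":1},{"x":0,"y":0,"z":0.006,"ax":0,"ay":0,"az":0,"claw":1},{"x":0,"y":0,"z":0.006,"ax":0,"ay":0,"az":0,"claw":1},{"x":0,"y":0,"z":0.006,"ax":0,"ay":0,"az":0,"claw":1},{"x":0,"y":0,"z":0.006,"ax":0,"ay":0,"az":0,"claw":1}]'
python3 -c "
from h import *
st();plan(.4831,.0408,.2215,2.5)"
```

```text
time: 6.65
ee_pos: [0.4833, 0.0463, 0.2426]
eef_rot: [1.0, 0.025, 0.001, -0.001]
ft_force: [0.3, 0.3, -0.4]
width: 0.0237
time: 7.07
ee_pos: [0.4834, 0.0409, 0.2364]
eef_rot: [1.0, 0.022, 0.001, -0.0]
ft_force: [0.2, -0.3, -0.0]
width: 0.0236
t 7.07 p [0.4834 0.0409 0.2364] yaw 2.52 z [ 0.001  0.    -1.   ] w 0.0236 F [ 0.24 -0.3  -0.01] T [ 0.07  -0.104 -0.007] j [ 0.46  0.04 -0.65  1.73  0.03  1.38 -0.15]
shift [-0.0004  0.0001  0.0149] turn [-0.     -0.0005  0.0002] rows>= 0.4
```

```bash
python3 -m crank '[{"x":-0.0004,"y":0,"z":0.003,"ax":0,"ay":0,"az":0,"claw":1},{"x":-0.0004,"y":0,"z":0.006,"ax":0,"ay":0,"az":0,"claw":1},{"x":-0.0004,"y":0,"z":0.009,"ax":0,"ay":0,"az":0,"claw":1},{"x":-0.0004,"y":0,"z":0.012,"ax":0,"ay":0,"az":0,"claw":1},{"x":-0.0004,"y":0,"z":0.0145,"ax":0,"ay":0,"az":0,"claw":1}]'
python3 -m crank '[{"x":0,"y":0,"z":0,"ax":0,"ay":0,"az":0,"claw":1},{"x":0,"y":0,"z":0,"ax":0,"ay":0,"az":0,"claw":1},{"x":0,"y":0,"z":0,"ax":0,"ay":0,"az":0,"claw":1},{"x":0,"y":0,"z":0,"ax":0,"ay":0,"az":0,"claw":1},{"x":0,"y":0,"z":0,"ax":0,"ay":0,"az":0,"claw":1}]'
python3 -c "
from h import *
st()"
```

```text
time: 7.48
ee_pos: [0.4825, 0.0412, 0.2207]
eef_rot: [1.0, 0.022, -0.0, -0.0]
ft_force: [0.3, -0.8, 10.1]
width: 0.0237
time: 7.9
ee_pos: [0.4826, 0.0412, 0.2211]
eef_rot: [1.0, 0.022, -0.0, -0.0]
ft_force: [0.8, 0.2, -1.8]
width: 0.0237
t 7.9 p [0.4826 0.0412 0.2211] yaw 2.58 z [-0.  0. -1.] w 0.0237 F [ 0.8   0.19 -1.77] T [ 0.015 -0.097 -0.04 ] j [ 0.46  0.05 -0.65  1.76  0.03  1.34 -0.15]
```

The blade is seated: TCP z is 0.2211, as predicted for the slot floor. Now I'll turn it anticlockwise.

```bash
for i in 1 2 3; do :; done
python3 -m crank '[{"x":0,"y":0,"z":0,"ax":0,"ay":0,"az":-0.05,"claw":1},{"x":0,"y":0,"z":0,"ax":0,"ay":0,"az":-0.1,"claw":1},{"x":0,"y":0,"z":0,"ax":0,"ay":0,"az":-0.15,"claw":1},{"x":0,"y":0,"z":0,"ax":0,"ay":0,"az":-0.2,"claw":1},{"x":0,"y":0,"z":0,"ax":0,"ay":0,"az":-0.25,"claw":1}]'
python3 -m crank '[{"x":0,"y":0,"z":0,"ax":0,"ay":0,"az":-0.05,"claw":1},{"x":0,"y":0,"z":0,"ax":0,"ay":0,"az":-0.1,"claw":1},{"x":0,"y":0,"z":0,"ax":0,"ay":0,"az":-0.15,"claw":1},{"x":0,"y":0,"z":0,"ax":0,"ay":0,"az":-0.2,"claw":1},{"x":0,"y":0,"z":0,"ax":0,"ay":0,"az":-0.25,"claw":1}]'
python3 -c "
from h import *
st()"
python3 -m crank '[{"x":0,"y":0,"z":0,"ax":0,"ay":0,"az":-0.05,"claw":1},{"x":0,"y":0,"z":0,"ax":0,"ay":0,"az":-0.1,"claw":1},{"x":0,"y":0,"z":0,"ax":0,"ay":0,"az":-0.15,"claw":1},{"x":0,"y":0,"z":0,"ax":0,"ay":0,"az":-0.2,"claw":1},{"x":0,"y":0,"z":0,"ax":0,"ay":0,"az":-0.25,"claw":1}]'
python3 -c "
from h import *
st()"
```

```text
time: 8.32
ee_pos: [0.483, 0.0415, 0.2212]
eef_rot: [0.962, 0.272, 0.001, -0.0]
ft_force: [1.6, 1.1, -1.0]
width: 0.0242
time: 8.73
ee_pos: [0.4829, 0.0415, 0.2212]
eef_rot: [0.865, 0.501, 0.0, -0.0]
ft_force: [1.4, 1.1, -1.6]
width: 0.0237
t 8.73 p [0.4829 0.0415 0.2212] yaw 60.17 z [ 0.001  0.001 -1.   ] w 0.0237 F [ 1.39  1.07 -1.55] T [ 0.357 -0.518 -0.03 ] j [ 0.49  0.05 -0.68  1.76  0.03  1.34  0.85]
time: 9.15
ee_pos: [0.4828, 0.0415, 0.2212]
eef_rot: [0.714, 0.7, 0.0, 0.0]
ft_force: [1.1, -0.3, -2.2]
width: 0.0241
t 9.15 p [0.4828 0.0415 0.2212] yaw 88.81 z [ 0.001  0.    -1.   ] w 0.0241 F [ 1.12 -0.31 -2.18] T [ 0.336 -0.394 -0.044] j [ 0.5   0.05 -0.69  1.76  0.03  1.34  1.35]
```

```bash
python3 -m crank '[{"x":0,"y":0,"z":0,"ax":0,"ay":0,"az":-0.02,"claw":1},{"x":0,"y":0,"z":0,"ax":0,"ay":0,"az":-0.04,"claw":1},{"x":0,"y":0,"z":0,"ax":0,"ay":0,"az":-0.06,"claw":1},{"x":0,"y":0,"z":0,"ax":0,"ay":0,"az":-0.07,"claw":1},{"x":0,"y":0,"z":0,"ax":0,"ay":0,"az":-0.08,"claw":1}]'
python3 -c "
from h import *
st()"
python3 -m crank '[{"x":0,"y":0,"z":0,"ax":0,"ay":0,"az":-0.01,"claw":1},{"x":0,"y":0,"z":0,"ax":0,"ay":0,"az":-0.02,"claw":1},{"x":0,"y":0,"z":0,"ax":0,"ay":0,"az":-0.03,"claw":1},{"x":0,"y":0,"z":0,"ax":0,"ay":0,"az":-0.03,"claw":1},{"x":0,"y":0,"z":0,"ax":0,"ay":0,"az":-0.03,"claw":1}]'
python3 -c "
from h import *
st()"
```

```text
time: 9.57
ee_pos: [0.4827, 0.0414, 0.2212]
eef_rot: [0.658, 0.753, 0.0, -0.0]
ft_force: [0.6, 0.4, -2.3]
width: 0.0236
t 9.57 p [0.4827 0.0414 0.2212] yaw 97.74 z [ 0.  0. -1.] w 0.0236 F [ 0.64  0.45 -2.29] T [ 0.388 -0.439 -0.028] j [ 0.51  0.05 -0.7   1.76  0.03  1.35  1.51]
time: 9.98
ee_pos: [0.4826, 0.0413, 0.2212]
eef_rot: [0.635, 0.772, 0.0, -0.0]
ft_force: [0.5, 1.3, -0.6]
width: 0.0235
t 9.98 p [0.4826 0.0413 0.2212] yaw 101.12 z [ 0.  0. -1.] w 0.0235 F [ 0.49  1.25 -0.62] T [ 0.487 -0.462 -0.041] j [ 0.51  0.05 -0.7   1.76  0.03  1.35  1.56]
```

```bash
python3 -m crank '[{"x":0,"y":0,"z":0,"ax":0,"ay":0,"az":-0.02,"claw":1},{"x":0,"y":0,"z":0,"ax":0,"ay":0,"az":-0.04,"claw":1},{"x":0,"y":0,"z":0,"ax":0,"ay":0,"az":-0.05,"claw":1},{"x":0,"y":0,"z":0,"ax":0,"ay":0,"az":-0.05,"claw":1},{"x":0,"y":0,"z":0,"ax":0,"ay":0,"az":-0.05,"claw":1}]'
python3 -c "
from h import *
st()"
```

```text
time: 10.4
ee_pos: [0.4826, 0.0413, 0.2212]
eef_rot: [0.596, 0.803, 0.0, -0.0]
ft_force: [0.7, 1.9, -0.8]
width: 0.0241
t 10.4 p [0.4826 0.0413 0.2212] yaw 106.79 z [-0.  0. -1.] w 0.0241 F [ 0.66  1.94 -0.78] T [ 0.516 -0.455 -0.09 ] j [ 0.51  0.05 -0.7   1.76  0.03  1.35  1.66]
```

```bash
python3 -m crank '[{"x":0,"y":0,"z":0,"ax":0,"ay":0,"az":-0.02,"claw":1},{"x":0,"y":0,"z":0,"ax":0,"ay":0,"az":-0.04,"claw":1},{"x":0,"y":0,"z":0,"ax":0,"ay":0,"az":-0.04,"claw":1},{"x":0,"y":0,"z":0,"ax":0,"ay":0,"az":-0.04,"claw":1},{"x":0,"y":0,"z":0,"ax":0,"ay":0,"az":-0.04,"claw":1}]'
python3 -c "
from h import *
st()"
```

```text
time: 10.82
ee_pos: [0.4825, 0.0413, 0.2212]
eef_rot: [0.564, 0.826, -0.0, -0.0]
ft_force: [0.3, 2.5, -0.1]
width: 0.0236
t 10.82 p [0.4825 0.0413 0.2212] yaw 111.34 z [-0.  0. -1.] w 0.0236 F [ 0.29  2.49 -0.08] T [ 0.634 -0.15  -0.11 ] j [ 0.51  0.05 -0.71  1.76  0.04  1.35  1.74]
```

The torque is now well past the screw's friction, so it is at the stop. I'll unload the blade within its play and lift straight out.

```bash
python3 -m crank '[{"x":0,"y":0,"z":0,"ax":0,"ay":0,"az":0.04,"claw":1},{"x":0,"y":0,"z":0,"ax":0,"ay":0,"az":0.08,"claw":1},{"x":0,"y":0,"z":0,"ax":0,"ay":0,"az":0.12,"claw":1},{"x":0,"y":0,"z":0,"ax":0,"ay":0,"az":0.12,"claw":1},{"x":0,"y":0,"z":0,"ax":0,"ay":0,"az":0.12,"claw":1}]'
python3 -c "
from h import *
st()"
python3 -m crank '[{"x":0,"y":0,"z":-0.005,"ax":0,"ay":0,"az":0,"claw":1},{"x":0,"y":0,"z":-0.015,"ax":0,"ay":0,"az":0,"claw":1},{"x":0,"y":0,"z":-0.03,"ax":0,"ay":0,"az":0,"claw":1},{"x":0,"y":0,"z":-0.045,"ax":0,"ay":0,"az":0,"claw":1},{"x":0,"y":0,"z":-0.055,"ax":0,"ay":0,"az":0,"claw":1}]'
python3 - <<'E'
from h import *
st();plan(.61,.041,.275,97.6)
c=snap('wrist','w5')
E
```

```text
time: 11.23
ee_pos: [0.4826, 0.0412, 0.2211]
eef_rot: [0.657, 0.754, -0.0, -0.0]
ft_force: [0.2, 1.3, -0.2]
width: 0.0234
t 11.23 p [0.4826 0.0412 0.2211] yaw 97.79 z [-0. -0. -1.] w 0.0234 F [ 0.17  1.31 -0.21] T [ 0.358 -0.227  0.029] j [ 0.51  0.05 -0.7   1.76  0.03  1.35  1.51]
time: 11.65
ee_pos: [0.483, 0.0411, 0.2784]
eef_rot: [0.658, 0.753, 0.0, 0.001]
ft_force: [0.5, -0.3, 0.2]
width: 0.0234
t 11.65 p [0.483  0.0411 0.2784] yaw 97.74 z [ 0.002 -0.    -1.   ] w 0.0234 F [ 0.53 -0.29  0.22] T [ 0.107 -0.152 -0.007] j [ 0.51  0.03 -0.69  1.66  0.02  1.46  1.52]
shift [-0.0172  0.1258  0.0036] turn [0.0008 0.0003 0.0012] rows>= 3.0
```

```bash
python3 -m crank '[{"x":-0.01,"y":0,"z":0,"ax":0,"ay":0,"az":0.05,"claw":1},{"x":-0.03,"y":0,"z":0,"ax":0,"ay":0,"az":0.11,"claw":1},{"x":-0.05,"y":0,"z":0,"ax":0,"ay":0,"az":0.17,"claw":1},{"x":-0.07,"y":0,"z":0,"ax":0,"ay":0,"az":0.23,"claw":1},{"x":-0.08,"y":0,"z":0,"ax":0,"ay":0,"az":0.29,"claw":1}]'
python3 -m crank '[{"x":0,"y":0,"z":0,"ax":0,"ay":0,"az":0.06,"claw":1},{"x":0,"y":0,"z":0,"ax":0,"ay":0,"az":0.12,"claw":1},{"x":0,"y":0,"z":0,"ax":0,"ay":0,"az":0.18,"claw":1},{"x":0,"y":0,"z":0,"ax":0,"ay":0,"az":0.24,"claw":1},{"x":0,"y":0,"z":0,"ax":0,"ay":0,"az":0.3,"claw":1}]'
python3 -m crank '[{"x":0,"y":0,"z":0,"ax":0,"ay":0,"az":0.06,"claw":1},{"x":0,"y":0,"z":0,"ax":0,"ay":0,"az":0.12,"claw":1},{"x":0,"y":0,"z":0,"ax":0,"ay":0,"az":0.18,"claw":1},{"x":0,"y":0,"z":0,"ax":0,"ay":0,"az":0.24,"claw":1},{"x":0,"y":0,"z":0,"ax":0,"ay":0,"az":0.25,"claw":1}]'
python3 - <<'E'
from h import *
st();plan(.5257,-.2445,.275,-51.3)
c=snap('wrist','w6')
cv2.imwrite('pics/c6.png',cv2.resize(c['color'][30:220,120:392],None,fx=2.9,fy=2.9,interpolation=2))
E
```

```text
time: 12.12
ee_pos: [0.4933, -0.041, 0.2759]
eef_rot: [0.848, 0.53, -0.0, 0.0]
ft_force: [0.6, -0.6, -0.8]
width: 0.0235
time: 12.53
ee_pos: [0.4932, -0.0382, 0.2761]
eef_rot: [0.966, 0.257, -0.0, -0.0]
ft_force: [-0.2, 0.1, -1.5]
width: 0.0239
time: 12.95
ee_pos: [0.4932, -0.0382, 0.2761]
eef_rot: [1.0, 0.01, -0.0, 0.0]
ft_force: [-0.2, 0.1, -0.4]
width: 0.0237
t 12.95 p [ 0.4932 -0.0382  0.2761] yaw 1.12 z [-0. -0. -1.] w 0.0237 F [-0.19  0.1  -0.4 ] T [-0.058 -0.131 -0.029] j [ 0.55  0.05 -0.58  1.65  0.03  1.46 -0.01]
shift [0.0284 0.2069 0.0011] turn [1.000e-04 1.000e-04 4.575e-01] rows>= 7.3
```

View pics/c6.png

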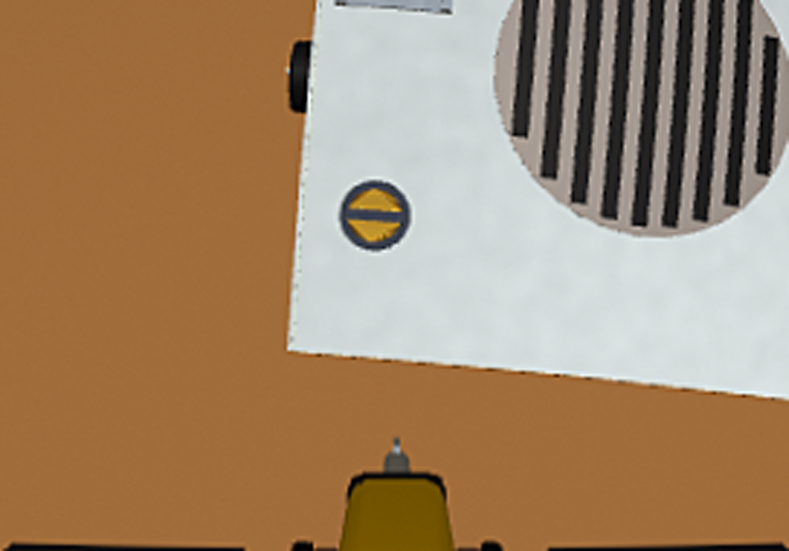

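The picture shows the slot at (375,215) now lying along the unit's x axis, so the screw is at its stop, and the driver is still straight. Now I'll take it back to the block.

```bash
python3 -m crank '[{"x":0.003,"y":0.015,"z":0,"ax":0,"ay":0,"az":0.05,"claw":1},{"x":0.008,"y":0.045,"z":0,"ax":0,"ay":0,"az":0.11,"claw":1},{"x":0.013,"y":0.08,"z":0,"ax":0,"ay":0,"az":0.17,"claw":1},{"x":0.018,"y":0.115,"z":0,"ax":0,"ay":0,"az":0.23,"claw":1},{"x":0.022,"y":0.145,"z":0,"ax":0,"ay":0,"az":0.28,"claw":1}]'
python3 -m crank '[{"x":0,"y":0,"z":0,"ax":0,"ay":0,"az":0.05,"claw":1},{"x":0,"y":0,"z":0,"ax":0,"ay":0,"az":0.1,"claw":1},{"x":0,"y":0,"z":0,"ax":0,"ay":0,"az":0.15,"claw":1},{"x":0,"y":0,"z":0,"ax":0,"ay":0,"az":0.178,"claw":1},{"x":0,"y":0,"z":0,"ax":0,"ay":0,"az":0.178,"claw":1}]'
python3 -c "
from h import *
st();plan(.5257,-.2440,.18,-51.3)"
```

```text
time: 13.42
ee_pos: [0.5188, -0.1851, 0.276]
eef_rot: [0.964, -0.266, -0.0, 0.0]
ft_force: [0.7, -0.4, -1.1]
width: 0.0234
time: 13.83
ee_pos: [0.5189, -0.1826, 0.276]
eef_rot: [0.903, -0.43, -0.0, 0.0]
ft_force: [-0.9, -0.5, -1.5]
width: 0.0238
t 13.83 p [ 0.5189 -0.1826  0.276 ] yaw -50.98 z [-0.  0. -1.] w 0.0238 F [-0.91 -0.49 -1.52] T [-0.012  0.001 -0.021] j [ 0.62  0.16 -0.42  1.52  0.07  1.47 -0.69]
shift [0.0521 0.0333 0.096 ] turn [0.0001 0.0002 0.0028] rows>= 2.7
```

```bash
python3 -m crank '[{"x":0.013,"y":0.009,"z":0,"ax":0,"ay":0,"az":0.003,"claw":1},{"x":0.035,"y":0.022,"z":0.01,"ax":0,"ay":0,"az":0.003,"claw":1},{"x":0.0521,"y":0.0333,"z":0.03,"ax":0,"ay":0,"az":0.003,"claw":1},{"x":0.0521,"y":0.0333,"z":0.06,"ax":0,"ay":0,"az":0.003,"claw":1},{"x":0.0521,"y":0.0333,"z":0.085,"ax":0,"ay":0,"az":0.003,"claw":1}]'
python3 -m crank '[{"x":0,"y":0,"z":0.003,"ax":0,"ay":0,"az":0,"claw":1},{"x":0,"y":0,"z":0.003,"ax":0,"ay":0,"az":0,"claw":1},{"x":0,"y":0,"z":0.003,"ax":0,"ay":0,"az":0,"claw":1},{"x":0,"y":0,"z":0.003,"ax":0,"ay":0,"az":0,"claw":1},{"x":0,"y":0,"z":0.003,"ax":0,"ay":0,"az":0,"claw":1}]'
python3 -c "
from h import *
st();plan(.5257,-.2442,.0965,-51.3)"
```

```text
time: 14.25
ee_pos: [0.5252, -0.2464, 0.1894]
eef_rot: [0.902, -0.433, -0.0, 0.0]
ft_force: [0.6, 0.9, -1.9]
width: 0.0239
time: 14.67
ee_pos: [0.5267, -0.2441, 0.19]
eef_rot: [0.901, -0.433, 0.001, 0.0]
ft_force: [-0.0, 0.3, -0.8]
width: 0.0238
t 14.67 p [ 0.5267 -0.2441  0.19  ] yaw -51.34 z [ 0.003 -0.001 -1.   ] w 0.0238 F [-0.02  0.31 -0.76] T [-0.016  0.012  0.059] j [ 0.67  0.26 -0.38  1.58  0.1   1.31 -0.62]
shift [-0.0008  0.0009  0.0935] turn [-0.0006 -0.0013 -0.0003] rows>= 2.2
```

```bash
python3 -m crank '[{"x":-0.0008,"y":0.0009,"z":0.015,"ax":0,"ay":0,"az":0,"claw":1},{"x":-0.0008,"y":0.0009,"z":0.03,"ax":0,"ay":0,"az":0,"claw":1},{"x":-0.0008,"y":0.0009,"z":0.045,"ax":0,"ay":0,"az":0,"claw":1},{"x":-0.0008,"y":0.0009,"z":0.06,"ax":0,"ay":0,"az":0,"claw":1},{"x":-0.0008,"y":0.0009,"z":0.07,"ax":0,"ay":0,"az":0,"claw":1}]'
python3 -c "
from h import *
st()"
python3 -m crank '[{"x":0,"y":0,"z":0.005,"ax":0,"ay":0,"az":0,"claw":1},{"x":0,"y":0,"z":0.012,"ax":0,"ay":0,"az":0,"claw":1},{"x":0,"y":0,"z":0.018,"ax":0,"ay":0,"az":0,"claw":1},{"x":0,"y":0,"z":0.022,"ax":0,"ay":0,"az":0,"claw":1},{"x":0,"y":0,"z":0.0235,"ax":0,"ay":0,"az":0,"claw":1}]'
python3 -c "
from h import *
st()"
```

```text
time: 15.08
ee_pos: [0.5247, -0.2438, 0.1178]
eef_rot: [0.901, -0.433, 0.0, 0.0]
ft_force: [-0.4, 0.4, -2.0]
width: 0.0236
t 15.08 p [ 0.5247 -0.2438  0.1178] yaw -51.36 z [ 0. -0. -1.] w 0.0236 F [-0.44  0.44 -1.97] T [ 0.017 -0.027  0.002] j [ 0.67  0.32 -0.37  1.68  0.12  1.17 -0.63]
time: 15.5
ee_pos: [0.525, -0.2439, 0.0955]
eef_rot: [0.901, -0.434, 0.0, -0.0]
ft_force: [-5.4, 2.4, 17.4]
width: 0.0236
t 15.5 p [ 0.525  -0.2439  0.0955] yaw -51.39 z [ 0.001 -0.    -1.   ] w 0.0236 F [-5.41  2.4  17.44] T [ 0.634  1.502 -0.046] j [ 0.67  0.34 -0.37  1.7   0.13  1.13 -0.64]
```

The driver is seated, with 17 N on its shoulder. I'll release and lift clear.

```bash
python3 -m crank '[{"x":0,"y":0,"z":-0.001,"ax":0,"ay":0,"az":0,"claw":0},{"x":0,"y":0,"z":-0.001,"ax":0,"ay":0,"az":0,"claw":-1},{"x":0,"y":0,"z":-0.001,"ax":0,"ay":0,"az":0,"claw":-1},{"x":0,"y":0,"z":-0.001,"ax":0,"ay":0,"az":0,"claw":-1},{"x":0,"y":0,"z":-0.001,"ax":0,"ay":0,"az":0,"claw":-1}]'
python3 -m crank '[{"x":0,"y":0,"z":-0.01,"ax":0,"ay":0,"az":0,"claw":-1},{"x":0,"y":0,"z":-0.03,"ax":0,"ay":0,"az":0,"claw":-1},{"x":0,"y":0,"z":-0.06,"ax":0,"ay":0,"az":0,"claw":-1},{"x":0,"y":0,"z":-0.09,"ax":0,"ay":0,"az":0,"claw":-1},{"x":0,"y":0,"z":-0.13,"ax":0,"ay":0,"az":0,"claw":-1}]'
python3 - <<'E'
from h import *
st(); c=snap('top','t7'); a=c['color']; print('drv top',onz(c,331,222,.136))
cv2.imwrite('pics/c7.png',cv2.resize(a[190:250,180:370],None,fx=4,fy=4,interpolation=2))
E
```

```text
time: 15.92
ee_pos: [0.5246, -0.2438, 0.0957]
eef_rot: [0.901, -0.434, 0.0, -0.0]
ft_force: [-0.8, -1.5, 0.1]
width: 0.0492
time: 16.33
ee_pos: [0.5236, -0.2434, 0.2262]
eef_rot: [0.901, -0.434, -0.001, -0.0]
ft_force: [0.8, -0.6, -0.1]
width: 0.0816
t 16.33 p [ 0.5236 -0.2434  0.2262] yaw -51.38 z [-0.002  0.001 -1.   ] w 0.0816 F [ 0.84 -0.57 -0.08] T [-0.075 -0.033  0.02 ] j [ 0.68  0.24 -0.38  1.53  0.09  1.39 -0.61]
drv top [ 0.52030499 -0.24048341  0.136     ]
```

```bash
python3 -c "
from h import *
st();plan(.42,.155,.26,-94)"
```

```text
t 16.38 p [ 0.5269 -0.2445  0.236 ] yaw -51.39 z [ 0.009 -0.004 -1.   ] w 0.084 F [-0.12 -0.01  8.24] T [ 0.038 -0.121 -0.008] j [ 0.68  0.23 -0.38  1.52  0.09  1.39 -0.61]
shift [-0.3787 -0.1659 -0.0265] turn [-0.0036 -0.0032  0.3719] rows>= 9.9
```

View pics/c7.png

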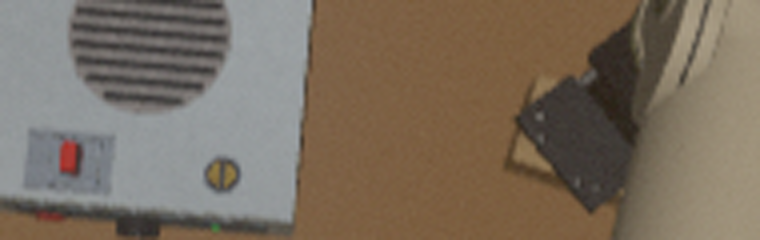

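The top crop shows the slot vertical at (222,174), so the screw is undone; the arm still hides the block. I'll move towards the tab and check the driver from there.

```bash
python3 -m crank '[{"x":-0.02,"y":-0.009,"z":-0.005,"ax":0,"ay":0,"az":0.04,"claw":-1},{"x":-0.06,"y":-0.026,"z":-0.02,"ax":0,"ay":0,"az":0.08,"claw":-1},{"x":-0.1,"y":-0.043,"z":-0.026,"ax":0,"ay":0,"az":0.12,"claw":-1},{"x":-0.135,"y":-0.06,"z":-0.026,"ax":0,"ay":0,"az":0.16,"claw":-1},{"x":-0.17,"y":-0.075,"z":-0.026,"ax":0,"ay":0,"az":0.2,"claw":-1}]'
python3 -c "
from h import *
plan(.42,.155,.26,-94)"
```

```text
time: 16.8
ee_pos: [0.4768, -0.0624, 0.2529]
eef_rot: [0.796, -0.606, 0.001, -0.0]
ft_force: [0.4, 1.0, 0.4]
width: 0.0871
shift [-0.2247 -0.0032 -0.0073] turn [-0.0009 -0.0004  0.1698] rows>= 5.4
```

```bash
python3 -m crank '[{"x":-0.035,"y":0,"z":-0.003,"ax":0,"ay":0,"az":0.035,"claw":-1},{"x":-0.07,"y":0,"z":-0.006,"ax":0,"ay":0,"az":0.07,"claw":-1},{"x":-0.105,"y":0,"z":-0.007,"ax":0,"ay":0,"az":0.105,"claw":-1},{"x":-0.14,"y":-0.001,"z":-0.007,"ax":0,"ay":0,"az":0.14,"claw":-1},{"x":-0.17,"y":-0.002,"z":-0.007,"ax":0,"ay":0,"az":0.17,"claw":-1}]'
python3 -m crank '[{"x":-0.025,"y":0.01,"z":0,"ax":0,"ay":0,"az":0,"claw":-1},{"x":-0.04,"y":0.02,"z":0,"ax":0,"ay":0,"az":0,"claw":-1},{"x":-0.04,"y":0.02,"z":0,"ax":0,"ay":0,"az":0,"claw":-1},{"x":-0.04,"y":0.02,"z":0,"ax":0,"ay":0,"az":0,"claw":-1},{"x":-0.04,"y":0.02,"z":0,"ax":0,"ay":0,"az":0,"claw":-1}]'
python3 - <<'E'
from h import *
st();snap('scene','s8');c=snap('wrist','w8'); t=snap('top','t8')
a=cv2.resize(c['color'][20:230,100:400],None,fx=1.6,fy=1.6,interpolation=2)
b=cv2.resize(t['color'][200:250,300:360],None,fx=5.2,fy=5.2,interpolation=2)
k=np.zeros((a.shape[0],a.shape[1]+b.shape[1],3),'uint8');k[:,:a.shape[1]]=a;k[:b.shape[0],a.shape[1]:]=b
print(k.shape);cv2.imwrite('pics/c8.png',k)
E
```

```text
time: 17.22
ee_pos: [0.4322, 0.1024, 0.2596]
eef_rot: [-0.683, 0.731, -0.001, 0.0]
ft_force: [0.4, -0.4, 0.2]
width: 0.0872
time: 17.63
ee_pos: [0.4161, 0.1405, 0.259]
eef_rot: [-0.683, 0.73, -0.0, 0.0]
ft_force: [1.2, -0.7, -0.4]
width: 0.0872
t 17.63 p [0.4161 0.1405 0.259 ] yaw -93.84 z [ 0.001 -0.    -1.   ] w 0.0872 F [ 1.21 -0.66 -0.41] T [ 0.057  0.012 -0.051] j [ 0.34 -0.09 -0.71  1.79 -0.06  1.42 -1.99]
(336, 792, 3)
```

View pics/c8.png

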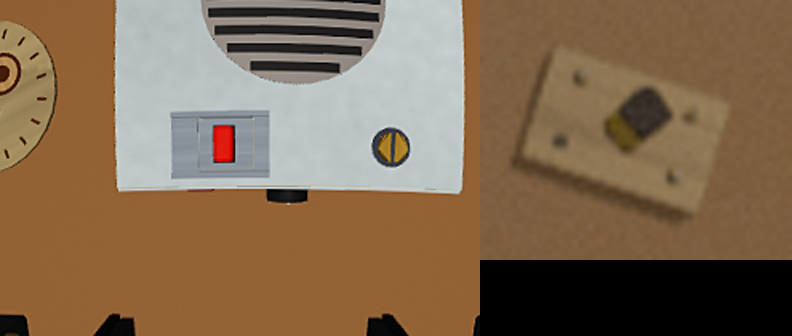

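The driver stands upright in its hole, as at the start. The red tab's top is at (224,143) in the crop.

Run:
```python
from h import *
import pickle
c=pickle.load(open('w8.pkl','rb'));a=c['color'].astype(int)
m=((a[...,2]>200)&(a[...,1]<70)&(a[...,0]<70)).astype('uint8');m[135:]=0
cn=max(cv2.findContours(m,0,1)[0],key=cv2.contourArea);P=np.array([onz(c,*p[0],.168,True)[:2]*1000 for p in cn],'float32');print('tab top',cv2.minAreaRect(P))
hsv=cv2.cvtColor(c['color'],cv2.COLOR_BGR2HSV);g=((hsv[...,1]>120)&(hsv[...,2]>70)).astype('uint8');k=np.zeros_like(g);k[95:130,330:360]=g[95:130,330:360]
n,l,s,ce=cv2.connectedComponentsWithStats(k);h=[ce[i] for i in range(1,n) if s[i,4]>12];print(h,[onz(c,*p,.1365,True).round(4) for p in h])
plan(.4908,.1505,.20,-94)
```

```text
tab top ((490.13092041015625, 150.3985137939453), (9.22702407836914, 19.563596725463867), 85.79005432128906)
[array([340.50442478, 111.05309735]), array([349.60169492, 112.01694915])] [array([0.4839, 0.0463, 0.1365]), array([0.4827, 0.0361, 0.1365])]
shift [-0.0153 -0.0738  0.0587] turn [0.0001 0.0001 0.0009] rows>= 2.3
```

```bash
python3 -m crank '[{"x":-0.004,"y":-0.015,"z":0.005,"ax":0,"ay":0,"az":0,"claw":-1},{"x":-0.008,"y":-0.04,"z":0.02,"ax":0,"ay":0,"az":0,"claw":-1},{"x":-0.012,"y":-0.06,"z":0.04,"ax":0,"ay":0,"az":0,"claw":-0.5},{"x":-0.0153,"y":-0.073,"z":0.055,"ax":0,"ay":0,"az":0,"claw":-0.3},{"x":-0.0153,"y":-0.073,"z":0.0587,"ax":0,"ay":0,"az":0,"claw":-0.3}]' 40
python3 -m crank '[{"x":0,"y":0,"z":0,"ax":0,"ay":0,"az":0,"claw":-0.3},{"x":0,"y":0,"z":0,"ax":0,"ay":0,"az":0,"claw":-0.3},{"x":0,"y":0,"z":0,"ax":0,"ay":0,"az":0,"claw":-0.3},{"x":0,"y":0,"z":0,"ax":0,"ay":0,"az":0,"claw":-0.3},{"x":0,"y":0,"z":0,"ax":0,"ay":0,"az":0,"claw":-0.3}]'
python3 -c "
from h import *
st();plan(.4904,.1504,.138,-94)"
```

```text
time: 18.2
ee_pos: [0.4905, 0.1504, 0.1969]
eef_rot: [-0.682, 0.731, 0.002, -0.001]
ft_force: [-0.7, -1.3, -1.4]
width: 0.0746
time: 18.62
ee_pos: [0.4897, 0.1516, 0.2009]
eef_rot: [-0.683, 0.73, -0.001, 0.0]
ft_force: [-0.4, 0.5, 0.3]
width: 0.057
t 18.62 p [0.4897 0.1516 0.2009] yaw -93.8 z [ 0.002 -0.    -1.   ] w 0.057 F [-0.42  0.48  0.32] T [0.043 0.047 0.   ] j [ 0.29  0.14 -0.74  1.72  0.1   1.31 -2.1 ]
shift [ 0.0011 -0.0007  0.0629] turn [-0.0008 -0.0001  0.0018] rows>= 1.5
```

```bash
python3 -m crank '[{"x":0.001,"y":-0.0007,"z":0.012,"ax":0,"ay":0,"az":0.0015,"claw":-0.3},{"x":0.001,"y":-0.0007,"z":0.028,"ax":0,"ay":0,"az":0.0015,"claw":-0.3},{"x":0.001,"y":-0.0007,"z":0.045,"ax":0,"ay":0,"az":0.0015,"claw":-0.3},{"x":0.001,"y":-0.0007,"z":0.057,"ax":0,"ay":0,"az":0.0015,"claw":-0.3},{"x":0.001,"y":-0.0007,"z":0.0625,"ax":0,"ay":0,"az":0.0015,"claw":-0.3}]'
python3 -m crank '[{"x":0,"y":0,"z":0,"ax":0,"ay":0,"az":0,"claw":0},{"x":0,"y":0,"z":0,"ax":0,"ay":0,"az":0,"claw":1},{"x":0,"y":0,"z":0,"ax":0,"ay":0,"az":0,"claw":1},{"x":0,"y":0,"z":0,"ax":0,"ay":0,"az":0,"claw":1},{"x":0,"y":0,"z":0,"ax":0,"ay":0,"az":0,"claw":1}]' 40
python3 -m crank '[{"x":0,"y":0,"z":0,"ax":0,"ay":0,"az":0,"claw":1},{"x":0,"y":0,"z":0,"ax":0,"ay":0,"az":0,"claw":1},{"x":0,"y":0,"z":0,"ax":0,"ay":0,"az":0,"claw":1},{"x":0,"y":0,"z":0,"ax":0,"ay":0,"az":0,"claw":1},{"x":0,"y":0,"z":0,"ax":0,"ay":0,"az":0,"claw":1}]'
python3 -c "
from h import *
st()"
```

```text
time: 19.03
ee_pos: [0.4892, 0.1501, 0.1354]
eef_rot: [-0.682, 0.731, 0.001, -0.001]
ft_force: [-1.1, 0.1, -0.4]
width: 0.0568
time: 19.45
ee_pos: [0.4907, 0.1508, 0.1381]
eef_rot: [-0.682, 0.731, -0.0, 0.0]
ft_force: [-0.2, 0.3, 0.2]
width: 0.0308
time: 19.87
ee_pos: [0.4904, 0.1511, 0.1377]
eef_rot: [-0.682, 0.731, 0.0, 0.0]
ft_force: [0.5, 1.9, 1.7]
width: 0.0114
t 19.87 p [0.4904 0.1511 0.1377] yaw -93.94 z [ 0.     0.001 -1.   ] w 0.0114 F [0.5  1.87 1.67] T [ 0.56  -0.056  0.048] j [ 0.28  0.2  -0.73  1.8   0.15  1.19 -2.14]
```

The tab is gripped: the opening is 11.4 mm and the tab is 12 mm thick. Now the tug.

```bash
python3 -m crank '[{"x":0,"y":0,"z":-0.001,"ax":0,"ay":0,"az":0,"claw":1},{"x":0,"y":0,"z":-0.002,"ax":0,"ay":0,"az":0,"claw":1},{"x":0,"y":0,"z":-0.003,"ax":0,"ay":0,"az":0,"claw":1},{"x":0,"y":0,"z":-0.0035,"ax":0,"ay":0,"az":0,"claw":1},{"x":0,"y":0,"z":-0.0035,"ax":0,"ay":0,"az":0,"claw":1}]'
python3 -c "
from h import *
st()"
python3 -m crank '[{"x":0,"y":0,"z":-0.0005,"ax":0,"ay":0,"az":0,"claw":1},{"x":0,"y":0,"z":-0.001,"ax":0,"ay":0,"az":0,"claw":1},{"x":0,"y":0,"z":-0.0015,"ax":0,"ay":0,"az":0,"claw":1},{"x":0,"y":0,"z":-0.002,"ax":0,"ay":0,"az":0,"claw":1},{"x":0,"y":0,"z":-0.002,"ax":0,"ay":0,"az":0,"claw":1}]'
python3 -c "
from h import *
st()"
```

```text
time: 20.28
ee_pos: [0.4909, 0.151, 0.1412]
eef_rot: [-0.682, 0.731, -0.0, 0.001]
ft_force: [4.4, 3.7, -3.6]
width: 0.0113
t 20.28 p [0.4909 0.151  0.1412] yaw -93.96 z [ 0.001  0.001 -1.   ] w 0.0113 F [ 4.38  3.66 -3.6 ] T [ 0.89  -0.983  0.047] j [ 0.28  0.2  -0.73  1.8   0.14  1.2  -2.14]
time: 20.7
ee_pos: [0.4912, 0.151, 0.1432]
eef_rot: [-0.682, 0.731, -0.0, 0.001]
ft_force: [5.9, 3.3, -5.4]
width: 0.0119
t 20.7 p [0.4912 0.151  0.1432] yaw -93.96 z [ 0.002  0.001 -1.   ] w 0.0119 F [ 5.93  3.31 -5.36] T [ 0.897 -1.386  0.041] j [ 0.28  0.2  -0.74  1.8   0.14  1.2  -2.14]
```

```bash
python3 -m crank '[{"x":0,"y":-0.0003,"z":-0.001,"ax":0,"ay":0,"az":0,"claw":1},{"x":0,"y":-0.0006,"z":-0.002,"ax":0,"ay":0,"az":0,"claw":1},{"x":0,"y":-0.001,"z":-0.003,"ax":0,"ay":0,"az":0,"claw":1},{"x":0,"y":-0.0015,"z":-0.004,"ax":0,"ay":0,"az":0,"claw":1},{"x":0,"y":-0.0015,"z":-0.004,"ax":0,"ay":0,"az":0,"claw":1}]'
python3 - <<'E'
from h import *
st(); c=snap('scene','s9'); d=cv2.resize(np.vstack([camera('scene')['color'][140:235,235:345],__import__('pickle').load(open('s8.pkl','rb'))['color'][140:235,235:345]]),None,fx=3,fy=3,interpolation=2); cv2.imwrite('pics/c9.png',d)
E
```

```text
time: 21.12
ee_pos: [0.4921, 0.1509, 0.1469]
eef_rot: [-0.682, 0.731, 0.0, 0.0]
ft_force: [4.4, 4.4, -5.8]
width: 0.0113
t 21.12 p [0.4921 0.1509 0.1469] yaw -93.96 z [ 0.     0.001 -1.   ] w 0.0113 F [ 4.43  4.43 -5.8 ] T [ 1.026 -0.782 -0.017] j [ 0.28  0.2  -0.73  1.79  0.14  1.21 -2.13]
```

The TCP has risen 9 mm, over twice the 4 mm of caught play, against only about 6 N. I'll check with the scene camera that the screw head, and so the cover, really rose.

Run:
```python
from h import *
import pickle
for f in('s8','s9'):
    c=pickle.load(open(f+'.pkl','rb'));h=cv2.cvtColor(c['color'],cv2.COLOR_BGR2HSV)
    m=((h[...,1]>110)&(h[...,0]>12)&(h[...,0]<32)&(h[...,2]>60)).astype('uint8');k=np.zeros_like(m);k[150:166,264:282]=m[150:166,264:282]
    M=cv2.moments(k,True);print(f,M['m00'],M['m10']/M['m00'],M['m01']/M['m00'])
a,b=[pickle.load(open(f+'.pkl','rb'))['color'] for f in('s8','s9')]
for n,bx in(('screw',(148,168,262,284)),('vent',(166,190,268,312)),('hingeside wall',(200,225,255,320))):
    y0,y1,x0,x1=bx; p=cv2.matchTemplate(b[y0-8:y1+8,x0-8:x1+8],a[y0:y1,x0:x1],cv2.TM_CCOEFF_NORMED); print(n,np.array(cv2.minMaxLoc(p)[3])-8,p.max())
e=c['eye'];o=R.from_quat(c['orientation'])
for z in(.1365,.1455):
    d=o.inv().apply(np.array([.4832,.041,z])-e);print(z,c['fx']*d[0]/d[2]+c['cx'],c['fy']*d[1]/d[2]+c['cy'])
```

```text
s8 75.0 272.7866666666667 152.18666666666667
s9 31.0 273.48387096774195 151.83870967741936
screw [ 0 -2] 0.9539088
vent [ 0 -1] 0.90619874
hingeside wall [-1  0] 0.9002873
0.1365 271.5893148933935 156.42928856147665
0.1455 271.6583739771534 154.09520607040875
```

The screw head moved 2 px, against 2.3 px predicted for a 9 mm rise and 1 px for play alone. The latch is not caught, so no slide is needed. I'll lift along the arc; tool y is the unit's -x.

```bash
python3 -m crank '[{"x":0,"y":-0.0014,"z":-0.0059,"ax":0,"ay":0,"az":0,"claw":1},{"x":0,"y":-0.0029,"z":-0.0115,"ax":0,"ay":0,"az":0,"claw":1},{"x":0,"y":-0.0045,"z":-0.017,"ax":0,"ay":0,"az":0,"claw":1},{"x":0,"y":-0.0063,"z":-0.0225,"ax":0,"ay":0,"az":0,"claw":1},{"x":0,"y":-0.0083,"z":-0.0279,"ax":0,"ay":0,"az":0,"claw":1}]'
python3 -c "
from h import *
st()"
python3 -m crank '[{"x":0,"y":-0.0028,"z":-0.0072,"ax":0,"ay":0,"az":0,"claw":1},{"x":0,"y":-0.006,"z":-0.0142,"ax":0,"ay":0,"az":0,"claw":1},{"x":0,"y":-0.0094,"z":-0.0211,"ax":0,"ay":0,"az":0,"claw":1},{"x":0,"y":-0.0131,"z":-0.0278,"ax":0,"ay":0,"az":0,"claw":1},{"x":0,"y":-0.0171,"z":-0.0345,"ax":0,"ay":0,"az":0,"claw":1}]'
python3 -c "
from h import *
st()"
```

```text
time: 21.63
ee_pos: [0.5, 0.1504, 0.1747]
eef_rot: [-0.682, 0.731, 0.0, 0.0]
ft_force: [5.0, 3.4, -6.0]
width: 0.0111
t 21.63 p [0.5    0.1504 0.1747] yaw -93.94 z [-0.     0.001 -1.   ] w 0.0111 F [ 5.04  3.35 -5.99] T [ 1.086 -0.681  0.019] j [ 0.28  0.19 -0.73  1.73  0.13  1.27 -2.12]
time: 22.05
ee_pos: [0.5168, 0.1492, 0.209]
eef_rot: [-0.682, 0.731, 0.001, -0.0]
ft_force: [4.2, 4.3, -8.1]
width: 0.0113
t 22.05 p [0.5168 0.1492 0.209 ] yaw -93.93 z [-0.001  0.001 -1.   ] w 0.0113 F [ 4.2  4.3 -8.1] T [ 1.169 -0.439 -0.026] j [ 0.28  0.2  -0.73  1.65  0.14  1.34 -2.11]
```

```bash
python3 -m crank '[{"x":0,"y":-0.0042,"z":-0.0063,"ax":0,"ay":0,"az":0,"claw":1},{"x":0,"y":-0.0087,"z":-0.0126,"ax":0,"ay":0,"az":0,"claw":1},{"x":0,"y":-0.0134,"z":-0.0187,"ax":0,"ay":0,"az":0,"claw":1},{"x":0,"y":-0.0184,"z":-0.0246,"ax":0,"ay":0,"az":0,"claw":1},{"x":0,"y":-0.0236,"z":-0.0303,"ax":0,"ay":0,"az":0,"claw":1}]'
python3 -c "
from h import *
st()"
python3 -m crank '[{"x":0,"y":-0.0054,"z":-0.0055,"ax":0,"ay":0,"az":0,"claw":1},{"x":0,"y":-0.0111,"z":-0.0107,"ax":0,"ay":0,"az":0,"claw":1},{"x":0,"y":-0.0169,"z":-0.0157,"ax":0,"ay":0,"az":0,"claw":1},{"x":0,"y":-0.0214,"z":-0.0193,"ax":0,"ay":0,"az":0,"claw":1},{"x":0,"y":-0.026,"z":-0.0227,"ax":0,"ay":0,"az":0,"claw":1}]'
python3 -m crank '[{"x":0,"y":0,"z":0,"ax":0,"ay":0,"az":0,"claw":1},{"x":0,"y":0,"z":0,"ax":0,"ay":0,"az":0,"claw":1},{"x":0,"y":0,"z":0,"ax":0,"ay":0,"az":0,"claw":1},{"x":0,"y":0,"z":0,"ax":0,"ay":0,"az":0,"claw":1},{"x":0,"y":0,"z":0,"ax":0,"ay":0,"az":0,"claw":1}]'
python3 - <<'E'
from h import *
st();s=snap('scene','s10');t=snap('top','t10')
k=np.vstack([cv2.resize(s['color'][90:240,150:420],None,fx=2.2,fy=2.2,interpolation=2),cv2.resize(t['color'][170:250,110:380],None,fx=2.2,fy=2.2,interpolation=2)]);print(k.shape);cv2.imwrite('pics/c10.png',k)
E
```

```text
time: 22.47
ee_pos: [0.5402, 0.1477, 0.2394]
eef_rot: [-0.683, 0.731, 0.001, -0.0]
ft_force: [1.0, 5.2, -5.8]
width: 0.0113
t 22.47 p [0.5402 0.1477 0.2394] yaw -93.92 z [-0.002  0.001 -1.   ] w 0.0113 F [ 0.99  5.23 -5.82] T [ 1.279  0.13  -0.036] j [ 0.26  0.24 -0.72  1.54  0.16  1.42 -2.11]
time: 22.88
ee_pos: [0.5661, 0.146, 0.2622]
eef_rot: [-0.683, 0.731, 0.001, -0.0]
ft_force: [-0.8, 4.5, -4.0]
width: 0.011
time: 23.3
ee_pos: [0.566, 0.146, 0.2621]
eef_rot: [-0.683, 0.731, 0.001, -0.0]
ft_force: [-0.9, 5.9, -3.2]
width: 0.0112
t 23.3 p [0.566  0.146  0.2621] yaw -93.91 z [-0.001  0.001 -1.   ] w 0.0112 F [-0.86  5.89 -3.24] T [ 1.287  0.457 -0.028] j [ 0.24  0.29 -0.71  1.44  0.19  1.48 -2.1 ]
(506, 594, 3)
```

View pics/c10.png

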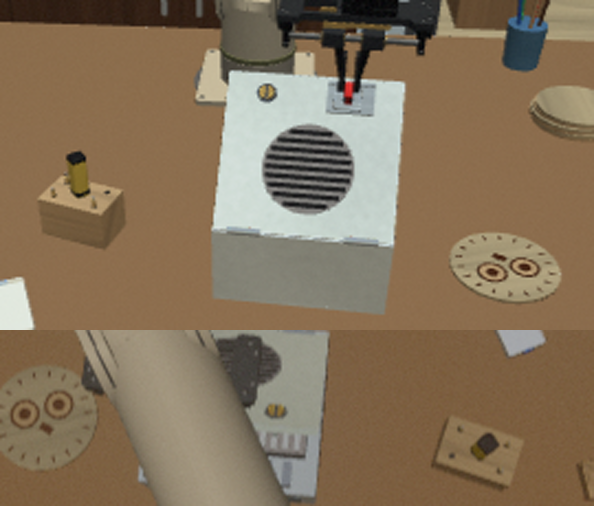

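The scene view shows the cover open at about 45°, with the red tab at (348,95) between the fingers. The driver is upright in the block and the disc is where it was. The force is small and the pose steady, so I'm handing in.

```bash
python3 -c "
from bench import close_job
print(close_job())"
```

```text
the job is handed in; nothing more can be done
None
```

The job is handed in, and my last checks showed everything in place; no verdict was given.

- **Screw:** I turned it anticlockwise to its stop. The torque rose above friction, and later pictures show the slot lying along the unit's x axis.
- **Screwdriver:** It is back in its hole and released, upright in the last scene and top pictures.
- **Latch:** The tug raised the tab 9 mm, well past the 4 mm of play. The force was only about 6 N, and the scene camera showed the screw head rising with the cover. I took the latch as not caught and lifted without sliding it.
- **Cover:** It is held by the tab near 0.78 rad (about 45°), worked out from the gripper position along the arc. The gripper was still, the grip was set to 40 N and the opening read 11 mm.

**What disagreed or went unmeasured:**
- My first move was refused for missing keys, and nothing moved.
- The tug force of about 6 N was somewhat above the 2–3 N that the cover's weight alone should give. I put the rest down to friction at the pads.
- The screw's stop came at a tool turn about 10° further than I had calculated, probably from give in the grip.
- I did not measure the disc, tip case or sanding block numerically at the end. Nothing came near them, and the disc looked unmoved.

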